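# Clamp the gearbox cover in its holding fixture

### The job

Get the loose gearbox cover clamped down for work: with your fingertips push it along the fixture plate until its far edge is against both steel stop pins, then flip the red handle of each toggle clamp outwards and down until it lies level and locked, so that both black tips press on the cover. Do it all by pushing: do not lift the cover, and leave the bearing, the spanner and the bottle where they are.

Things in the scene. Friction and masses are not known exactly. Their poses are not given: they have to be found in the camera images.
- fixture: Steel plate screwed to the bench, 12 mm thick; origin on the bench midway between the two clamps, z up, x away from the robot. The plate spans x -120..100, y -210..210 mm. Two fixed stop pins, 12 mm thick, top 34 mm above the bench, centred at x = 58, y = 50 and -50 mm: the cover's far edge stops at x = 52. A toggle clamp stands near each end (+y left, -y right) at x = 0, facing inwards.
- cover: Loose aluminium gearbox cover lying on the plate, about 0.55 kg: flat flange 104 (x) by 170 (y) by 10 mm, two round domes within 52 mm of its middle rising to 37 mm. Origin at the middle of its underside, z up, x towards the pins. It starts 18 to 42 mm short of the pins, up to 0.1 rad askew; against both pins its origin is over the fixture's x = 0. Slides at 2 to 6 N.
- cover_near (a point): Middle of the cover's near straight edge (the one away from the pins), half way up the 10 mm flange: where to push it along the fixture's +x.
- cover_far_left (a point): Point of the cover's far edge that meets the left (+y) pin, half way up the flange.
- cover_far_right (a point): Point of the cover's far edge that meets the right (-y) pin, half way up the flange.
- clamp_left_handle: Left clamp's handle (fixture +y end): red grip 22 by 16 mm, 40 to 138 mm along z. Origin at its pivot, z along the grip to its free end, x inwards (to the work) when it stands, up when level; grip faces 11 mm either side in x. Starts upright, free end about 185 mm above the bench; swings outwards (to +y) and down 95 degrees in the fixture's y-z plane until level, about 66 mm above the bench.
- clamp_left_grip (a point): Point on the left handle's centre line, 108 mm from its pivot: a good place to push. The pivot itself moves, from 150 mm out and 49 mm above the bench (open) to 129 mm out and 66 mm up (shut). Needs 2 to 5 N here; slightly stiffer in the last 10 degrees, then it passes dead centre and stays locked against its stop.
- clamp_left_arm (a joint): Left clamp's arm: 0 open (standing), about 1.45 rad down on the cover; driven by the handle. Pivot 130 mm from the fixture's middle, 46 mm above the bench. Standing, the arm reaches 120 mm above the bench just inside the handle and its spindle sticks out inwards at 101 mm above the bench, to 98 mm from the fixture's middle.
- clamp_left_tip: Black rubber tip, 18 mm across, at the end of the left arm's spindle, sprung by up to 4 mm; pressing on the cover's end flange 72 mm from the fixture's middle when shut. Origin at the centre of its working face.
- clamp_right_handle: Handle of the right clamp (at the fixture's -y end), the same part turned round: it swings outwards, to fixture -y, and down.
- clamp_right_grip (a point): Point on the right handle's centre line, 108 mm along it from its pivot.
- clamp_right_arm (a joint): Right clamp's arm, as on the left: 0 open, about 1.45 rad down on the cover.
- clamp_right_tip: Black rubber tip of the right arm, as on the left.
- bearing: Ball bearing lying on the bench, 52 mm across, 15 mm thick; origin at the middle of its underside. Leave it.
- spanner: Steel spanner lying on the bench, 170 mm long; origin under its middle. Leave it.
- bottle: White bottle with a red cap standing beyond the fixture, 48 mm across, 110 mm tall; origin at the middle of its underside. Leave it standing.
There are look-alikes about, which are no part of the job. There is more than one size of the cover; the one meant has the size given above.

How it is judged:
On the way, in this order (a step that is already met when the one before it is completed fails the run):
1. the cover's far edge is against both stop pins while both clamps still stand open (x of each of cover_far_left, cover_far_right in the frame of fixture above 0.049 m and value of joint each of clamp_left_arm, clamp_right_arm below 0.7 rad), for 0.2 s.
2. both handles lie level (angle between each of clamp_left_handle, clamp_right_handle's own z axis and vertical above 1.52 rad), for 0.2 s.
At the end, for the whole second after the job is handed in: The cover lies flat on the plate with its far edge within 3 mm of both stop pins; both clamp handles lie level (within 3 degrees) and locked by themselves, and each tip presses on the cover with more than 5 N (all of step 2 and x of each of cover_far_left, cover_far_right in the frame of fixture above 0.049 m and angle between cover's own z axis and vertical below 0.03 rad and contact force between each of clamp_left_tip, clamp_right_tip and cover above 5 N and linear speed of cover below 0.02 m/s); the robot touches nothing.
It fails at once if the cover is lifted off the plate or tipped up (z of cover in the frame of fixture above 0.02 m or angle between cover's own z axis and vertical above 0.15 rad).
It fails at once if the bearing, spanner or bottle is moved by more than 20 mm, or the bottle is tipped (distance of any of bearing, spanner, bottle from where it was at the start of the episode above 0.02 m or angle between bottle's own z axis and vertical above 0.5 rad).
It also fails if it takes over 72 s, if anything falls off the work surface, if the arm or the gripper's body presses on something with over 40 N, if the wrist force passes 120 N, or if a joint passes its speed limit or range.

### The arm

A 6-joint arm with a two-finger parallel gripper is mounted at the origin on the work surface. World frame = base frame: x ahead of the robot, y to its left, z up, the work surface at z = 0. Lengths are in m, angles in rad, forces in N, time in s.
With the tool pointing down it reaches from about 0.375 to 0.975 m from the base axis. Payload 3.8 kg.
Tool frame: the origin (TCP) lies where the fingers leave the gripper's body, on its centre line; the fingertips stand 73 mm ahead of it and the grasp point (between the pads) lies 54 mm ahead of it (nose_length is the distance from the TCP to the fingertips, in m); z points along the fingers, y is the line along which they close (so a half turn about z gives the same grasp; the last joint's range is limited). The gripper opens to 85 mm and grips with 20 to 120 N. Pads are 22 mm wide; open, the fingers measure 114 mm over their backs; the gripper's body (76 mm by 85 mm) begins 54 mm behind the grasp point. The pads swing forward as they close: fully open they stand 13 mm farther back than shut.
Start: joints at [-1.203, 0.264, 1.604, -0, 1.274, -0.037], TCP at [0.266, -0.62, 0.304] pointing down, gripper open.
Joint ranges: [-2.63, 2.63], [-0.94, 2.18], [0.31, 2.57], [-1.31, 4.45], [0, 2.66], [-2.55, 2.55]. Speed limits (rad/s): [2.57, 2.57, 3.14, 3.14, 3.14, 3.14].

### API

Orientations are given as a rotation vector (axis times angle).
In Python, from workcell import read_state, read_camera, calibration, finish_job, look_for, cut_out, tip_of, nose_length gives the robot as it stands.
- The arm moves only by the tool step_arm, never from a script. Its argument "targets" is a list of rows, each a list of 3 entries, a list of its own where there are three numbers: the turn, a rotation vector about the tool's x, y, z in rad, then the shift along the tool's x, y, z in mm, then the finger opening in mm, from 0 to 85.4. In form: [[[ax, ay, az], [x, y, z], grip], ...]. A call has 1 to 5 rows; each row shifts and turns the commanded pose from where the row before left it, along the tool's axes as they then stand; what a row does not reach is not made up. A row lasts 1/12 s, in which the tool goes at most 41.7 mm and 7.16 degrees, less where a joint would pass 70% of its speed; a pose out of reach is approached as far as the arm can. A call with a gripper value outside its range is refused whole. The fingers move at their own pace and stop on an object; "grip_force" is the grip in N (left out, the last holds). Time passes only in rows, so rows that do not move let the fingers close. It gives the time, the measured TCP pose, the force, the opening and the grip force at its end, in the units of the state.
- read_state(): the state, without advancing time (a new reading comes with each control period).
- read_camera(name): name is "scene" or "top"; returns the picture (480x640x3 uint8, red, green, blue); there is no depth.
- calibration(name): a dict with "camera_matrix" (3x3 intrinsics, pixels), "R" (3x3) and "t" (3): a world point X has camera coordinates R X + t. Camera axes: x right, y down, z forward; pixel columns grow to the right and rows downward; lengths in m; the calibration is good to about 2 mm. A picture is of the moment at which its call begins. calibration takes no time and is no camera call.
- finish_job(): hands the job in; it is judged then, once.
Trained networks look in the newest picture that a camera, given by its name, has taken for a name from the list of things; names that differ only in an ending like _2 or _b are one class to them, and where a whole thing is asked for, a point or a joint stands for the part that bears it (a point fixed in the world has none). Each returns a list of dicts, best first, with "score" (0 to 1); they miss things now and then, are a little off and sometimes report something else, mostly with a low value. They report only what shows in the picture. A call takes as long as a camera call. They do not tell look-alikes from the thing itself.
- look_for(camera, query): "extent" ([left, top, right, bottom] in pixels, round what is visible of it).
- cut_out(camera, query): "region" (480x640 bool, what is visible of it) and "extent" ([left, top, right, bottom] in pixels, round what is visible of it).
- tip_of(camera, query): "at" ([row, column] in pixels: a listed point, or the origin of a listed thing).
The state is a dict: "time": time; "q": joint angles; "joint_vel": joint speeds; "joint_torque": joint torques, N m; "tool_pos": TCP position; "tcp_rot": TCP orientation; "wrist_force": force on the tool from outside, world axes, zero at the start; "torque": the same for the moment, N m; "width": opening from 0.0 (shut) to 1.0 (fully open); "grip_force": force on a finger pad.
Only numpy, scipy, OpenCV 4.12 (cv2) and the standard library are available. Lean on these libraries where they do the work, as an engineer would, in place of code of your own. Each camera call takes 0.05 s, during which the arm holds its last target. There are 200 camera calls.

## Working session

There is one attempt and no reset: what is moved stays moved. The work goes in short steps, Python scripts to look and compute and a tool call to move; the robot and the scene stay as the last step left them, time stands still between calls to the robot, and variables do not carry over. Pictures are saved under pics/ and viewed, at most 10 in all, crops included, and the job is handed in when it is done.

Besides the shell and the picture viewer there is one more tool, called after "Emit:" in YAML: its name, and indented under it one key for each argument. step_arm: Moves the arm, as the interface text tells. Its arguments: {"type":"object","properties":{"targets":{"type":"array","items":{"type":"array"}},"grip_force":{"type":"number"}},"required":["targets"]}

```bash
mkdir -p pics; ls
python3 - <<'E'
from workcell import *
import cv2,numpy as np
for c in ("scene","top"):
    im=read_camera(c); cv2.imwrite(f"pics/{c}0.png",im[:,:,::-1])
    k=calibration(c); print(c,np.round(k["camera_matrix"],1).tolist(),np.round(k["R"],3).tolist(),np.round(k["t"],3).tolist())
    for q in ("fixture","cover","cover_near","cover_far_left","cover_far_right","clamp_left_handle","clamp_right_handle","clamp_left_grip","clamp_right_grip"):
        print(q,[(round(d["score"],2),np.round(d["at"]).tolist()) for d in tip_of(c,q)[:3]])
s=read_state();print(s["time"],s["tool_pos"],s["tcp_rot"],s["wrist_force"])
E
```

```text
pics
scene [[468.2, 0.0, 309.1], [0.0, 468.2, 236.8], [0.0, 0.0, 1.0]] [[0.038, 0.999, -0.0], [0.771, -0.029, -0.636], [-0.635, 0.024, -0.772]] [-0.074, -0.364, 1.441]
fixture [(0.88, [271.0, 275.0]), (0.53, [237.0, 224.0])]
cover [(0.95, [212.0, 427.0])]
cover_near [(0.79, [303.0, 441.0]), (0.71, [238.0, 334.0]), (0.7, [209.0, 461.0])]
cover_far_left [(0.86, [286.0, 289.0]), (0.77, [317.0, 410.0]), (0.7, [237.0, 418.0])]
cover_far_right [(0.86, [296.0, 407.0]), (0.66, [197.0, 394.0]), (0.61, [278.0, 244.0])]
clamp_left_handle [(0.7, [270.0, 340.0])]
clamp_right_handle [(0.85, [252.0, 212.0])]
clamp_left_grip [(0.83, [240.0, 336.0])]
clamp_right_grip [(0.69, [218.0, 202.0]), (0.66, [285.0, 290.0])]
top [[504.3, 0.0, 304.8], [0.0, 504.3, 228.0], [0.0, 0.0, 1.0]] [[-0.134, -0.991, -0.006], [-0.964, 0.131, -0.232], [0.231, -0.025, -0.973]] [0.138, 0.58, 0.983]
fixture [(0.4, [226.0, 373.0])]
cover [(0.92, [215.0, 194.0]), (0.78, [246.0, 349.0]), (0.58, [337.0, 170.0])]
cover_near [(0.95, [270.0, 342.0]), (0.81, [348.0, 138.0]), (0.72, [215.0, 179.0])]
cover_far_left [(0.91, [219.0, 326.0]), (0.75, [295.0, 194.0]), (0.58, [199.0, 209.0])]
cover_far_right [(0.91, [228.0, 369.0]), (0.76, [225.0, 209.0]), (0.62, [358.0, 213.0])]
clamp_left_handle [(0.58, [225.0, 279.0])]
clamp_right_handle [(0.67, [241.0, 418.0])]
clamp_left_grip [(0.75, [213.0, 280.0]), (0.66, [228.0, 372.0])]
clamp_right_grip [(0.55, [225.0, 422.0])]
1.0 [ 0.26585423 -0.62044089  0.30390441] [3.07745970e+00 6.31501416e-01 2.17458169e-05] [-0.96223019 -0.36185776  0.40788279]
```

View pics/scene0.png

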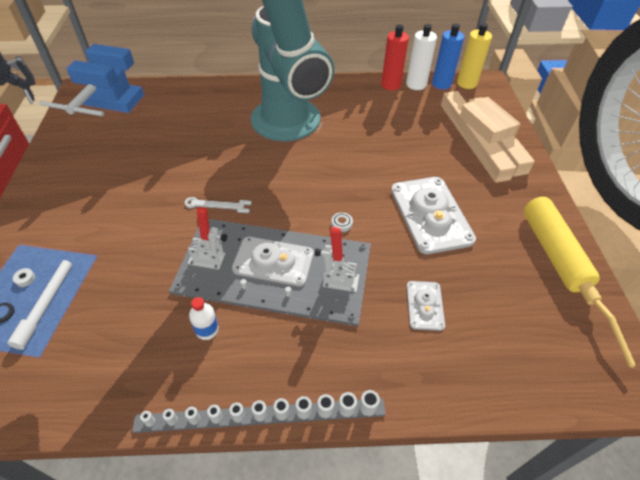

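View pics/top0.png

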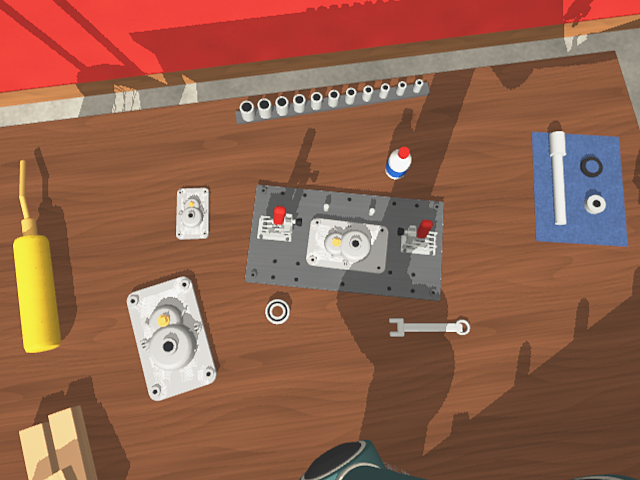

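The top picture shows three covers: the large one at (172,340), the small one at (193,213), both loose on the bench, and the middle one at (346,245) lying on the plate between the clamps. The middle one fits by place; I'll check its size by measurement and confirm it in a crop.

```bash
cat > h.py <<'E'
from workcell import *
import cv2,numpy as np
from scipy.spatial.transform import Rotation as Ro
def bp(c,uv,z):
    k=calibration(c);K=np.array(k["camera_matrix"]);R=np.array(k["R"]);t=np.array(k["t"])
    uv=np.atleast_2d(np.array(uv,float));d=(np.c_[uv,np.ones(len(uv))]@np.linalg.inv(K).T)@R
    o=-R.T@t; return o+d*((z-o[2])/d[:,2])[:,None]
def px(c,X):
    k=calibration(c);K=np.array(k["camera_matrix"]);x=(np.atleast_2d(X)@np.array(k["R"]).T+np.array(k["t"]))@K.T
    return x[:,:2]/x[:,2:]
def rect(c,mask,z):
    cs,_=cv2.findContours(mask.astype(np.uint8),cv2.RETR_EXTERNAL,cv2.CHAIN_APPROX_NONE)
    p=max(cs,key=cv2.contourArea)[:,0]; P=bp(c,p,z)
    return cv2.minAreaRect((P[:,:2]*1000).astype(np.float32))
E
python3 - <<'E'
from h import *
im=read_camera("top")
for d in cut_out("top","fixture")[:2]: print("fix",d["score"],d["extent"],rect("top",d["region"],.012))
for d in cut_out("top","cover")[:3]: print("cov",d["score"],d["extent"],rect("top",d["region"],.02))
for n,(r,c) in dict(near=(270,342),fl=(219,326),fr=(228,369)).items(): print(n,bp("top",[c,r],.017))
print("plate corners",bp("top",[(260,183),(443,200),(440,300),(246,282)],.012)[:,:2].round(3).tolist())
print("pins",bp("top",[(327,199),(373,205)],.034)[:,:2].round(3).tolist())
print("bearing",bp("top",(277,311),.01),"spanner",bp("top",[(392,326),(465,326)],.005),"bottle base",bp("top",(393,178),0))
read_camera("scene")
for q in("clamp_left_handle","clamp_right_handle"):
  for c in("top","scene"): print(q,c,[(d["score"],d["extent"]) for d in look_for(c,q)[:2]])
cv2.imwrite("pics/crop.png",cv2.resize(im[160:320,230:460,::-1],None,fx=3.4,fy=3.4,interpolation=cv2.INTER_CUBIC))
E
```

```text
fix 0.68 [247.8, 183.0, 443.0, 301.5] ((564.7755737304688, -25.973007202148438), (419.60858154296875, 220.9443817138672), 76.67584228515625)
fix 0.46 [306.0, 222.0, 389.4, 275.6] ((555.2487182617188, -28.025741577148438), (171.3280487060547, 107.32247161865234), 75.06810760498047)
cov 0.81 [125.7, 278.5, 216.1, 402.9] ((411.93817138671875, 365.7297058105469), (231.19522094726562, 143.93629455566406), 10.671625137329102)
cov 0.73 [309.0, 220.2, 389.2, 276.9] ((552.4224243164062, -26.77289581298828), (170.23312377929688, 107.5157241821289), 75.16487884521484)
cov 0.61 [175.3, 189.3, 209.0, 238.5] ((670.8150634765625, 298.58294677734375), (72.50366973876953, 115.9066162109375), 85.71527862548828)
near [[ 0.50254789 -0.00904985  0.017     ]]
fl [[0.61909604 0.00878109 0.017     ]]
fr [[ 0.58624532 -0.08155961  0.017     ]]
plate corners [[0.723, 0.144], [0.628, -0.256], [0.412, -0.206], [0.505, 0.199]]
pins [[0.659, 0.001], [0.632, -0.096]]
bearing [[0.43535222 0.14020434 0.01      ]] spanner [[ 0.37196849 -0.09688481  0.005     ]
 [ 0.35133267 -0.24963404  0.005     ]] bottle base [[ 0.69813768 -0.1573854   0.        ]]
clamp_left_handle top [(0.74, [275.6, 205.8, 284.5, 229.8]), (0.28, [266.7, 300.7, 289.2, 323.0])]
clamp_left_handle scene [(0.88, [332.0, 227.6, 346.7, 274.3])]
clamp_right_handle top [(0.68, [417.9, 220.2, 435.0, 240.4]), (0.28, [297.5, 217.1, 303.3, 224.4])]
clamp_right_handle scene [(0.87, [198.5, 206.6, 210.5, 248.9])]
```

View pics/crop.png

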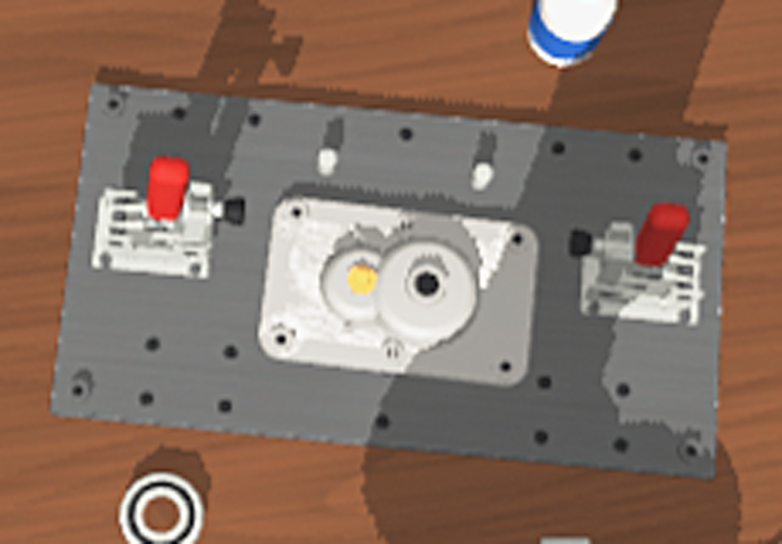

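The crop confirms it: the cover on the plate, 170 x ~105 mm, lies askew slightly with its left end nearer the pins (pin tops at about (326,207) and (372,211)); bearing, spanner and bottle are off the plate. Now set up the fixture frame.

```bash
cat >> h.py <<'E'
O=np.array([.5745,-.0283]);PSI=-.2327
A=np.array([[np.cos(PSI),-np.sin(PSI)],[np.sin(PSI),np.cos(PSI)]])
def fx(X): X=np.atleast_2d(X); return np.c_[(X[:,:2]-O)@A,X[:,2:]]
def st():
    s=read_state();R=Ro.from_rotvec(s["tcp_rot"]).as_matrix();x=R[:2,0]@A
    print("t",round(s["time"],2),"fix mm",(fx(s["tool_pos"])*1000).round(1).tolist(),"yaw",round(np.arctan2(x[1],x[0]),4),"zdown",R[2,2].round(4),"F",(np.r_[s["wrist_force"][:2]@A,s["wrist_force"][2]]).round(1),"w",s["width"])
E
python3 - <<'E'
from h import *
st();print(nose_length() if callable(nose_length) else nose_length)
print("pins",fx(bp("top",[(326,207),(372,211.5)],.034)).round(4).tolist())
print("grips top",fx(bp("top",[(280,213),(422,225)],.157)).round(3).tolist(),"scene",fx(bp("scene",[(336,240),(202,218)],.157)).round(3).tolist())
# handle top-face centres
print("tops",fx(bp("top",[(280,208.5),(427.5,222.5)],.186)).round(3).tolist())
E
```

```text
t 1.4 fix mm [[-163.8, -647.4, 303.9]] yaw 0.6375 zdown -1.0 F [-0.1  0.  -0.1] w 1.0031991067630062
0.0726
pins [[0.0573, 0.049, 0.034], [0.0569, -0.0513, 0.034]]
grips top [[0.002, 0.137, 0.157], [0.004, -0.135, 0.157]] scene [[0.007, 0.138, 0.157], [0.003, -0.144, 0.157]]
tops [[0.003, 0.136, 0.186], [0.002, -0.139, 0.186]]
```

Emit:
step_arm:
  targets:
    - [[0,0,0.12],[0,0,0],85]
    - [[0,0,0.12],[0,0,0],85]
    - [[0,0,0.12],[0,0,0],85]
    - [[0,0,0.12],[0,0,0],85]
    - [[0,0,0.12],[0,0,0],85]

```text
time: 1.82
tool_pos: [0.2658, -0.6204, 0.3038]
tcp_rot: [-3.126, 0.315, 0.0]
wrist_force: [-0.9, -0.3, -0.0]
width: 0.993
grip_force: 0.0
```

```bash
python3 -c "
from h import *
st()"
```

```text
t 1.82 fix mm [[-163.8, -647.4, 303.8]] yaw 0.0315 zdown -1.0 F [-0.8 -0.5 -0. ] w 0.9933499297769032
```

The fixture frame checks out with the pins within 1-2 mm of nominal.

Emit:
step_arm:
  targets:
    - [[0,0,0.037],[0,0,0],85]
    - [[0,0,0],[4,-40,0],85]
    - [[0,0,0],[4,-40,0],85]
    - [[0,0,0],[4,-40,0],85]
    - [[0,0,0],[4,-40,0],85]

```text
time: 2.23
tool_pos: [0.3183, -0.467, 0.3037]
tcp_rot: [-3.12, 0.366, -0.0]
wrist_force: [1.3, -0.4, 0.1]
width: 0.992
grip_force: 0.0
```

Emit:
step_arm:
  targets:
    - [[0,0,0],[4,-40,0],85]
    - [[0,0,0],[4,-40,0],85]
    - [[0,0,0],[4,-40,0],85]
    - [[0,0,0],[4,-40,0],85]
    - [[0,0,0],[4,-40,0],85]

```text
time: 2.65
tool_pos: [0.3839, -0.2766, 0.3042]
tcp_rot: [3.12, -0.365, 0.001]
wrist_force: [1.2, -0.2, 1.0]
width: 0.993
grip_force: 0.0
```

Emit:
step_arm:
  targets:
    - [[0,0,0],[4,-40,0],85]
    - [[0,0,0],[4,-40,0],85]
    - [[0,0,0],[4,-40,0],85]
    - [[0,0,0],[4,-40,0],85]
    - [[0,0,0],[4,-40,0],85]

```text
time: 3.07
tool_pos: [0.4494, -0.0864, 0.3044]
tcp_rot: [3.12, -0.364, 0.002]
wrist_force: [0.5, -0.4, 0.0]
width: 0.995
grip_force: 0.0
```

```bash
python3 -c "
from h import *
st();print(nose_length)"
```

```text
t 3.07 fix mm [[-108.3, -85.4, 304.4]] yaw 0.0003 zdown -1.0 F [ 0.5 -0.2  0. ] w 0.995456047597449
0.0726
```

Emit:
step_arm:
  targets:
    - [[0,0,0],[0,-41,20],85]
    - [[0,0,0],[0,-41,20],85]
    - [[0,0,0],[0,0,40],85]
    - [[0,0,0],[0,0,40],85]
    - [[0,0,0],[0,0,40],85]

```text
time: 3.48
tool_pos: [0.4672, -0.0143, 0.1469]
tcp_rot: [-3.121, 0.36, -0.005]
wrist_force: [-0.7, -0.6, -0.9]
width: 0.997
grip_force: 0.0
```

Emit:
step_arm:
  targets:
    - [[0,0,0],[0,0,30],85]
    - [[0,0,0],[0,0,17],85]
    - [[0,0,0],[0,0,5],85]
    - [[0,0,0],[0,0,3],85]
    - [[0,0,0],[0,0,0],85]

```text
time: 3.9
tool_pos: [0.467, -0.0156, 0.0928]
tcp_rot: [-3.12, 0.364, -0.001]
wrist_force: [-0.8, 0.0, -0.0]
width: 0.997
grip_force: 0.0
```

```bash
python3 -c "
from h import *
st()
a=read_camera('scene');print(px('scene',[.4725,-.004,.017]))
cv2.imwrite('pics/s1.png',cv2.resize(a[190:310,190:370,::-1],None,fx=4,fy=4,interpolation=cv2.INTER_CUBIC))"
```

```text
t 3.9 fix mm [[-107.6, -12.4, 92.8]] yaw 0.0004 zdown -1.0 F [-0.8 -0.2 -0. ] w 0.9974112130964923
[[284.18030122 232.61483015]]
```

View pics/s1.png

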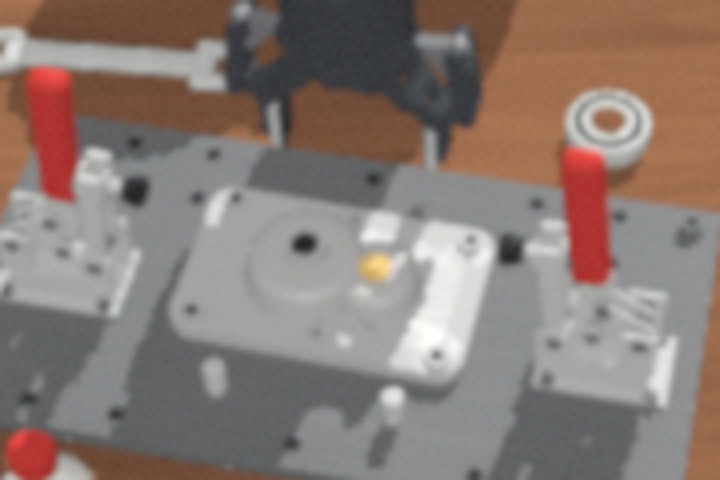

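The crop shows the open fingertips, at crop (280,140) and (432,165), just over the plate short of the cover's near edge. Next I feel for the plate.

Emit:
step_arm:
  targets:
    - [[0,0,0],[0,-9,4],85]
    - [[0,0,0],[0,0,3],85]
    - [[0,0,0],[0,0,0],85]

```text
time: 4.2
tool_pos: [0.4691, -0.0063, 0.0859]
tcp_rot: [-3.12, 0.363, -0.002]
wrist_force: [-0.2, -0.1, -0.2]
width: 0.993
grip_force: 0.0
```

Emit:
step_arm:
  targets:
    - [[0,0,0],[0,0,3],85]
    - [[0,0,0],[0,0,2],85]
    - [[0,0,0],[0,0,0],85]

```text
time: 4.45
tool_pos: [0.4682, -0.0067, 0.08]
tcp_rot: [3.12, -0.364, -0.001]
wrist_force: [-0.3, -0.2, -0.5]
width: 0.995
grip_force: 0.0
```

Emit:
step_arm:
  targets:
    - [[0,0,0],[0,0,3],85]
    - [[0,0,0],[0,0,1],85]
    - [[0,0,0],[0,0,0],85]

```text
time: 4.7
tool_pos: [0.4682, -0.0067, 0.0759]
tcp_rot: [3.12, -0.364, -0.001]
wrist_force: [-0.6, -0.6, -0.2]
width: 0.995
grip_force: 0.0
```

Emit:
step_arm:
  targets:
    - [[0,0,0],[0,0,1],85]
    - [[0,0,0],[0,0,1],85]
    - [[0,0,0],[0,0,0],85]

```text
time: 4.95
tool_pos: [0.4684, -0.0067, 0.0742]
tcp_rot: [3.12, -0.364, -0.0]
wrist_force: [-0.3, 0.2, 0.3]
width: 0.993
grip_force: 0.0
```

Emit:
step_arm:
  targets:
    - [[0,0,0],[7,0,0],85]
    - [[0,0,0],[7,0,0],85]
    - [[0,0,0],[7,0,0],85]
    - [[0,0,0],[5,0,0],85]
    - [[0,0,0],[4,0,0],85]

```text
time: 5.37
tool_pos: [0.4968, -0.0138, 0.0741]
tcp_rot: [3.12, -0.365, -0.007]
wrist_force: [-7.4, -0.3, 5.9]
width: 0.995
grip_force: 4.3
```

Emit:
step_arm:
  targets:
    - [[0,0,0],[4,0,0],85]
    - [[0,0,0],[3,0,0],85]
    - [[0,0,0],[3,0,0],85]
    - [[0,0,0],[2,0,0],85]

```text
time: 5.7
tool_pos: [0.5072, -0.0161, 0.0736]
tcp_rot: [-3.12, 0.364, 0.011]
wrist_force: [-7.9, 2.9, 5.3]
width: 0.994
grip_force: 4.0
```

```bash
python3 -c "
from h import *
st()"
```

```text
t 5.7 fix mm [[-68.3, -3.6, 73.6]] yaw 0.0003 zdown -1.0 F [-8.4  1.   5.3] w 0.9939673499306473
```

Emit:
step_arm:
  targets:
    - [[0,0,0],[2,0,0],85]
    - [[0,0,0],[2,0,0],85]
    - [[0,0,0],[1,0,0],85]
    - [[0,0,0],[0,0,0],85]

```text
time: 6.03
tool_pos: [0.5123, -0.0173, 0.0736]
tcp_rot: [-3.12, 0.364, 0.009]
wrist_force: [-6.8, 1.6, 4.8]
width: 1.0
grip_force: 3.2
```

Emit:
step_arm:
  targets:
    - [[0,0,0],[1,0,0],85]
    - [[0,0,0],[1,0,0],85]
    - [[0,0,0],[0,0,0],85]

```text
time: 6.28
tool_pos: [0.514, -0.0177, 0.0736]
tcp_rot: [-3.12, 0.364, 0.01]
wrist_force: [-7.6, 0.6, 5.2]
width: 1.001
grip_force: 3.6
```

```bash
python3 -c "
from h import *
st()"
```

```text
t 6.28 fix mm [[-61.3, -3.6, 73.6]] yaw 0.0004 zdown -1.0 F [-7.5 -1.2  5.2] w 1.0007008441662615
```

No jump in force yet, so I push on in small steps until it rises.

Emit:
step_arm:
  targets:
    - [[0,0,0],[1,0,0],85]
    - [[0,0,0],[1,0,0],85]
    - [[0,0,0],[0,0,0],85]

```text
time: 6.53
tool_pos: [0.5155, -0.018, 0.0735]
tcp_rot: [-3.12, 0.364, 0.012]
wrist_force: [-8.6, 1.0, 6.9]
width: 0.996
grip_force: 4.4
```

Emit:
step_arm:
  targets:
    - [[0,0,0],[1,0,0],85]
    - [[0,0,0],[1,0,0],85]
    - [[0,0,0],[0,0,0],85]

```text
time: 6.78
tool_pos: [0.5157, -0.0181, 0.0731]
tcp_rot: [-3.12, 0.364, 0.018]
wrist_force: [-13.4, 4.1, 11.1]
width: 0.993
grip_force: 6.7
```

Emit:
step_arm:
  targets:
    - [[0,0,0],[1,0,0],85]
    - [[0,0,0],[1,0,0],85]
    - [[0,0,0],[0,0,0],85]

```text
time: 7.03
tool_pos: [0.516, -0.0182, 0.0729]
tcp_rot: [-3.12, 0.364, 0.025]
wrist_force: [-17.0, 4.1, 14.5]
width: 0.995
grip_force: 9.2
```

Run:
```python
from h import *
st()
a=read_camera('scene')
cv2.imwrite('pics/s2.png',cv2.resize(a[190:310,190:370,::-1],None,fx=4,fy=4,interpolation=cv2.INTER_CUBIC))
for q in("cover_far_left","cover_far_right"):
  print(q,[(round(d["score"],2),fx(bp("scene",d["at"][::-1],.017)).round(4).tolist()) for d in tip_of("scene",q)[:3]])
```

```text
t 7.03 fix mm [[-59.2, -3.7, 72.9]] yaw 0.0002 zdown -0.9999 F [-17.4   0.1  14.5] w 0.9954804281676525
cover_far_left [(0.75, [[-0.1457, 0.3146, 0.017]]), (0.59, [[0.0651, 0.0471, 0.017]]), (0.56, [[0.0765, 0.3064, 0.017]])]
cover_far_right [(0.89, [[-0.2836, 0.2553, 0.017]]), (0.8, [[0.0575, -0.0563, 0.017]]), (0.66, [[0.0111, 0.2998, 0.017]])]
```

View pics/s2.png

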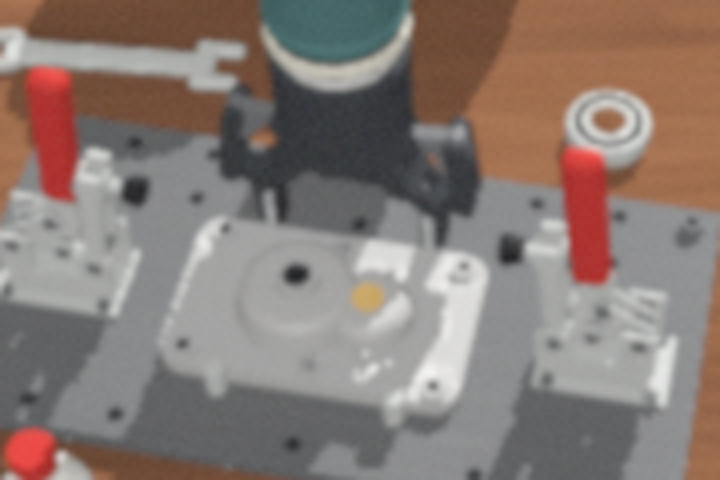

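Seen: the cover's far edge now touches both pins (crop (215,380) and (395,405)), and the clamps still stand open. Now back off, rise and turn the tool.

Emit:
step_arm:
  targets:
    - [[0,0,0],[-4,0,0],85]
    - [[0,0,0],[-8,0,0],85]
    - [[0,0,0],[0,0,-30],85]
    - [[0,0,0],[0,0,-40],85]
    - [[0,0,0],[0,0,-40],0]

```text
time: 7.6
tool_pos: [0.5094, -0.0166, 0.1843]
tcp_rot: [3.12, -0.364, -0.004]
wrist_force: [0.5, 0.1, -0.3]
width: 0.879
grip_force: 0.0
```

Emit:
step_arm:
  targets:
    - [[0,0,0],[0,0,-40],0]
    - [[0,0,0],[0,0,-40],0]
    - [[0,0,0],[20,-36,0],0]
    - [[0,0,0],[20,-36,0],0]
    - [[0,0,0],[20,-36,0],0]

```text
time: 8.02
tool_pos: [0.5956, 0.0753, 0.267]
tcp_rot: [-3.119, 0.366, -0.009]
wrist_force: [-0.2, -0.6, 0.1]
width: 0.137
grip_force: 0.0
```

Run:
```python
from h import *
st();print(read_state()["q"])
read_camera("top")
for d in cut_out("top","cover")[:3]: 
  r=rect("top",d["region"],.02); print(d["score"],r,fx([[r[0][0]/1000,r[0][1]/1000,0]]))
```

```text
t 8.02 fix mm [[-3.4, 105.7, 267.0]] yaw -0.0012 zdown -1.0 F [-0.1 -0.6  0.1] w 0.13731142574314328
[ 8.43769157e-02  1.46893617e-01  1.81316571e+00 -1.32018146e-04
  1.17585451e+00  1.88913206e+00]
0.75 ((411.7024230957031, 366.10260009765625), (231.56436157226562, 144.5234832763672), 10.634830474853516) [[-0.24936119  0.34623036  0.        ]]
0.63 ((617.7141723632812, 6.0605926513671875), (84.28498077392578, 37.25044631958008), 89.13310241699219) [[0.03412569 0.04339991 0.        ]]
0.57 ((670.682861328125, 298.8363037109375), (73.36531829833984, 115.16715240478516), 84.84557342529297) [[0.01815101 0.3404994  0.        ]]
```

Emit:
step_arm:
  targets:
    - [[0,0,-0.12],[0,0,0],0]
    - [[0,0,-0.12],[0,0,0],0]
    - [[0,0,-0.12],[0,0,0],0]
    - [[0,0,-0.12],[0,0,0],0]
    - [[0,0,-0.12],[0,0,0],0]

```text
time: 8.53
tool_pos: [0.5934, 0.0742, 0.2641]
tcp_rot: [3.087, 0.584, -0.0]
wrist_force: [-0.8, 0.2, -0.4]
width: -0.0
grip_force: 0.0
```

Emit:
step_arm:
  targets:
    - [[0,0,-0.12],[0,0,0],0]
    - [[0,0,-0.12],[0,0,0],0]
    - [[0,0,-0.12],[0,0,0],0]
    - [[0,0,-0.12],[0,0,0],0]
    - [[0,0,-0.12],[0,0,0],0]

```text
time: 8.95
tool_pos: [0.5934, 0.0741, 0.2642]
tcp_rot: [2.776, 1.469, 0.0]
wrist_force: [0.3, -0.0, -0.5]
width: 0.005
grip_force: 0.0
```

Emit:
step_arm:
  targets:
    - [[0,0,-0.12],[0,0,0],0]
    - [[0,0,-0.12],[0,0,0],0]
    - [[0,0,-0.12],[0,0,0],0]
    - [[0,0,-0.01],[0,0,0],0]

```text
time: 9.28
tool_pos: [0.5934, 0.0741, 0.2642]
tcp_rot: [2.461, 1.952, -0.0]
wrist_force: [0.3, 0.1, 0.8]
width: -0.003
grip_force: 0.0
```

```bash
python3 -c "
from h import *
st()"
```

```text
t 9.28 fix mm [[-5.2, 104.0, 264.2]] yaw 1.5735 zdown -1.0 F [0.2 0.2 0.8] w -0.002864071009530585
```

Emit:
step_arm:
  targets:
    - [[0,0,0],[0,7,20],0]
    - [[0,0,0],[0,0,26],0]
    - [[0,0,0],[0,0,0],0]
    - [[0,0,0],[8,0,0],0]
    - [[0,0,0],[8,0,0],0]

```text
time: 9.7
tool_pos: [0.604, 0.0883, 0.219]
tcp_rot: [2.466, 1.945, -0.002]
wrist_force: [-2.4, -2.2, 3.4]
width: -0.001
grip_force: 0.0
```

Emit:
step_arm:
  targets:
    - [[0,0,0],[8,0,0],0]
    - [[0,0,0],[8,0,-1],0]
    - [[0,0,0],[8,0,-1],0]
    - [[0,0,0],[8,0,-1],0]

```text
time: 10.03
tool_pos: [0.6127, 0.1209, 0.2232]
tcp_rot: [2.463, 1.947, 0.005]
wrist_force: [1.2, -2.0, -0.9]
width: 0.002
grip_force: 0.8
```

```bash
python3 -c "
from h import *
st()
a=read_camera('scene')
cv2.imwrite('pics/s3.png',cv2.resize(a[170:310,190:380,::-1],None,fx=4,fy=4,interpolation=cv2.INTER_CUBIC))"
```

```text
t 10.03 fix mm [[2.8, 154.0, 223.2]] yaw 1.5705 zdown -1.0 F [ 1.7 -1.7 -0.9] w 0.002029575261013994
```

View pics/s3.png

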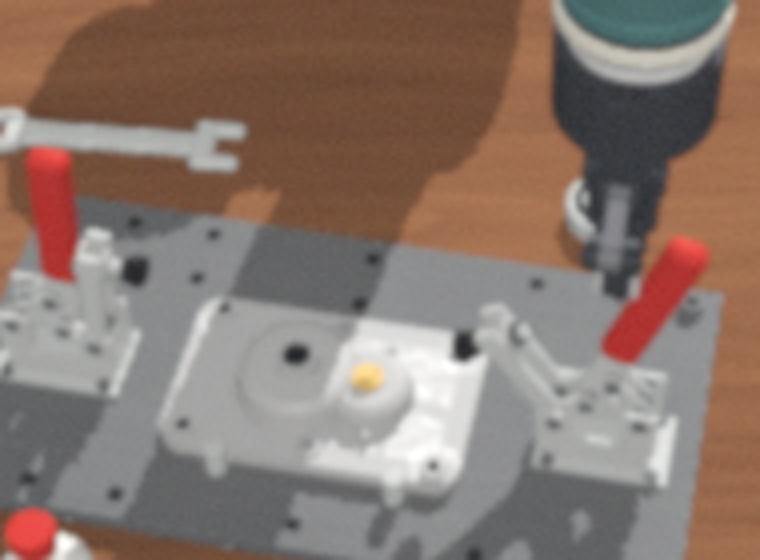

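The left handle (crop (655,300)) is tilting outward and its arm coming down, with the cover still at the pins. I continue the arc.

Emit:
step_arm:
  targets:
    - [[0,0,0],[12,0,4],0]
    - [[0,0,0],[12,0,6],0]
    - [[0,0,0],[11,0,6],0]
    - [[0,0,0],[8,0,9],0]
    - [[0,0,0],[7,0,9],0]

```text
time: 10.5
tool_pos: [0.6227, 0.1699, 0.1855]
tcp_rot: [-2.463, -1.948, 0.001]
wrist_force: [-0.0, -0.5, 0.4]
width: 0.004
grip_force: 0.1
```

Emit:
step_arm:
  targets:
    - [[0,0,0],[6,0,10],0]
    - [[0,0,0],[3,0,8],0]
    - [[0,0,0],[2,0,8],0]
    - [[0,0,0],[0,0,6],0]

```text
time: 10.83
tool_pos: [0.625, 0.1794, 0.1536]
tcp_rot: [-2.464, -1.948, 0.002]
wrist_force: [0.3, 0.0, -0.1]
width: 0.0
grip_force: 0.0
```

Emit:
step_arm:
  targets:
    - [[0,0,0],[0,0,4],0]
    - [[0,0,0],[0,0,3],0]
    - [[0,0,0],[0,0,0],0]

```text
time: 11.08
tool_pos: [0.6253, 0.1789, 0.1483]
tcp_rot: [-2.465, -1.947, 0.001]
wrist_force: [-1.4, -0.8, 0.5]
width: -0.002
grip_force: 0.4
```

```bash
python3 -c "
from h import *
st()"
```

```text
t 11.08 fix mm [[1.6, 213.4, 148.3]] yaw 1.57 zdown -1.0 F [-1.2 -1.1  0.5] w -0.0019979343118804727
```

Emit:
step_arm:
  targets:
    - [[0,0,0],[0,0,2],0]
    - [[0,0,0],[0,0,2],0]
    - [[0,0,0],[0,0,0],0]

```text
time: 11.33
tool_pos: [0.6259, 0.1792, 0.1464]
tcp_rot: [-2.465, -1.948, -0.002]
wrist_force: [-5.1, -0.7, 9.9]
width: 0.001
grip_force: 5.1
```

```bash
python3 -c "
from h import *
st()
a=read_camera('scene')
cv2.imwrite('pics/s4.png',cv2.resize(a[170:310,190:380,::-1],None,fx=4,fy=4,interpolation=cv2.INTER_CUBIC))"
```

```text
t 11.33 fix mm [[2.1, 213.8, 146.4]] yaw 1.57 zdown -1.0 F [-4.7 -1.9  9.9] w 0.0006067440908504442
```

View pics/s4.png

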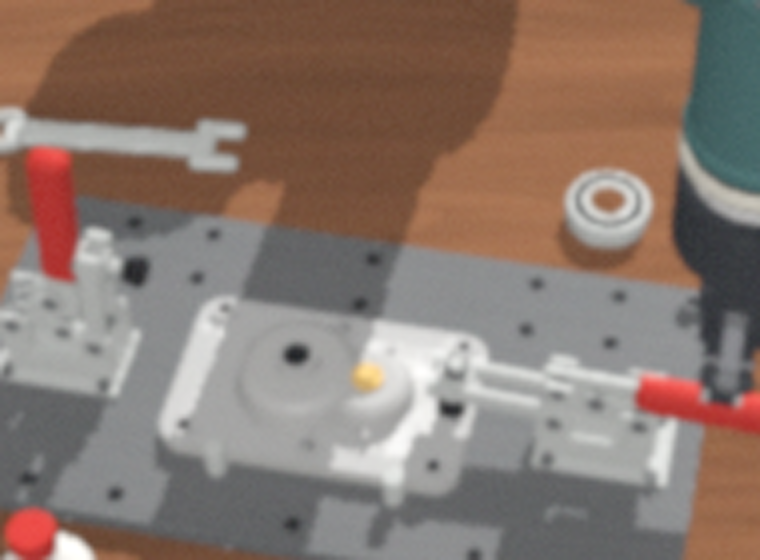

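The left handle lies level (crop (700,400)) and its tip is down on the cover (450,405). One firmer press to be sure it locks, then I rise and cross to the right clamp.

Emit:
step_arm:
  targets:
    - [[0,0,0],[0,0,2],0]
    - [[0,0,0],[0,0,2],0]
    - [[0,0,0],[0,0,0],0]

```text
time: 11.63
tool_pos: [0.6261, 0.1797, 0.1438]
tcp_rot: [-2.465, -1.947, -0.003]
wrist_force: [-8.0, 1.7, 16.8]
width: -0.0
grip_force: 8.3
```

Emit:
step_arm:
  targets:
    - [[0,0,0],[0,0,-10],0]
    - [[0,0,0],[0,0,-40],0]
    - [[0,0,0],[0,0,-40],0]
    - [[0,0,0],[0,0,-30],0]
    - [[0,0,0],[-40,0,0],0]

```text
time: 12.05
tool_pos: [0.6219, 0.1453, 0.2704]
tcp_rot: [2.456, 1.949, 0.028]
wrist_force: [2.3, -0.6, 1.3]
width: -0.005
grip_force: 0.0
```

Emit:
step_arm:
  targets:
    - [[0,0,0],[-40,0,0],0]
    - [[0,0,0],[-40,0,0],0]
    - [[0,0,0],[-40,0,0],0]
    - [[0,0,0],[-40,0,0],0]
    - [[0,0,0],[-40,0,0],0]

```text
time: 12.47
tool_pos: [0.5696, -0.0563, 0.2609]
tcp_rot: [2.463, 1.947, 0.002]
wrist_force: [0.8, -0.8, -0.1]
width: -0.002
grip_force: 0.0
```

Emit:
step_arm:
  targets:
    - [[0,0,0],[-35,0,0],0]
    - [[0,0,0],[-35,0,0],0]
    - [[0,0,0],[0,0,0],0]

```text
time: 12.72
tool_pos: [0.5527, -0.1281, 0.2608]
tcp_rot: [2.467, 1.94, -0.002]
wrist_force: [0.2, 0.7, 0.5]
width: -0.003
grip_force: 0.0
```

```bash
python3 -c "
from h import *
st()"
```

```text
t 12.72 fix mm [[1.8, -102.2, 260.8]] yaw 1.5655 zdown -1.0 F [-0.   0.7  0.5] w -0.0027064918682649444
```

Emit:
step_arm:
  targets:
    - [[0,0,0],[0,1,20],0]
    - [[0,0,0],[0,0,23],0]
    - [[0,0,0],[0,0,0],0]
    - [[0,0,0],[-8,0,0],0]
    - [[0,0,0],[-8,0,0],0]

```text
time: 13.13
tool_pos: [0.5517, -0.1385, 0.2182]
tcp_rot: [2.463, 1.949, 0.001]
wrist_force: [0.6, -0.6, 0.9]
width: 0.001
grip_force: 0.0
```

Emit:
step_arm:
  targets:
    - [[0,0,0],[-8,0,0],0]
    - [[0,0,0],[-8,0,-1],0]
    - [[0,0,0],[-8,0,-1],0]
    - [[0,0,0],[-10,0,-1],0]

```text
time: 13.47
tool_pos: [0.5444, -0.172, 0.2223]
tcp_rot: [2.463, 1.947, 0.004]
wrist_force: [0.2, 2.9, 2.5]
width: 0.003
grip_force: 1.6
```

```bash
python3 -c "
from h import *
st()"
```

```text
t 13.47 fix mm [[3.8, -146.8, 222.3]] yaw 1.5706 zdown -1.0 F [-0.5  2.8  2.5] w 0.002525170935706839
```

Emit:
step_arm:
  targets:
    - [[0,0,0],[-8,0,1],0]
    - [[0,0,0],[-12,0,5],0]
    - [[0,0,0],[-12,0,6],0]
    - [[0,0,0],[-8,0,7],0]
    - [[0,0,0],[-8,0,9],0]

```text
time: 13.88
tool_pos: [0.5318, -0.2194, 0.1913]
tcp_rot: [-2.465, -1.947, 0.001]
wrist_force: [0.9, 1.4, 1.2]
width: -0.005
grip_force: 0.4
```

Emit:
step_arm:
  targets:
    - [[0,0,0],[-8,0,9],0]
    - [[0,0,0],[-5,0,9],0]
    - [[0,0,0],[-3,0,9],0]
    - [[0,0,0],[0,0,8],0]

```text
time: 14.22
tool_pos: [0.5277, -0.2341, 0.1554]
tcp_rot: [-2.464, -1.947, 0.002]
wrist_force: [0.9, 0.2, -0.0]
width: 0.0
grip_force: 0.0
```

```bash
python3 -c "
from h import *
st()"
```

```text
t 14.22 fix mm [[1.9, -211.0, 155.4]] yaw 1.57 zdown -1.0 F [ 0.9  0.4 -0. ] w 0.00033667361617971284
```

Emit:
step_arm:
  targets:
    - [[0,0,0],[-1,0,4],0]
    - [[0,0,0],[0,0,3],0]
    - [[0,0,0],[0,0,3],0]
    - [[0,0,0],[0,0,0],0]

```text
time: 14.55
tool_pos: [0.5281, -0.2345, 0.1478]
tcp_rot: [-2.463, -1.949, 0.002]
wrist_force: [-2.7, 1.0, 3.9]
width: -0.001
grip_force: 2.2
```

Emit:
step_arm:
  targets:
    - [[0,0,0],[0,0,2],0]
    - [[0,0,0],[0,0,2],0]
    - [[0,0,0],[0,0,0],0]
    - [[0,0,0],[0,0,0],0]

```text
time: 14.88
tool_pos: [0.5283, -0.2349, 0.1461]
tcp_rot: [2.463, 1.949, -0.002]
wrist_force: [-7.1, 1.4, 15.3]
width: 0.001
grip_force: 7.7
```

Emit:
step_arm:
  targets:
    - [[0,0,0],[0,0,2],0]
    - [[0,0,0],[0,0,2],0]
    - [[0,0,0],[0,0,0],0]
    - [[0,0,0],[0,0,0],0]

```text
time: 15.22
tool_pos: [0.5282, -0.2354, 0.1431]
tcp_rot: [2.462, 1.949, -0.003]
wrist_force: [-11.1, 1.0, 21.0]
width: -0.002
grip_force: 10.5
```

Emit:
step_arm:
  targets:
    - [[0,0,0],[0,0,-10],0]
    - [[0,0,0],[0,0,-40],0]
    - [[0,0,0],[0,0,-40],0]
    - [[0,0,0],[0,0,-40],0]
    - [[0,0,0],[0,0,0],0]

```text
time: 15.63
tool_pos: [0.533, -0.2364, 0.2801]
tcp_rot: [2.451, 1.939, 0.012]
wrist_force: [1.9, -0.7, 2.0]
width: -0.0
grip_force: 0.0
```

Run:
```python
from h import *
st()
a=read_camera('scene')
cv2.imwrite('pics/s5.png',cv2.resize(a[170:310,160:400,::-1],None,fx=3.3,fy=3.3,interpolation=cv2.INTER_CUBIC))
for s in(1,-1):
  for th in(80,90):   # handle grip centre line, pivot end to free end
    r=np.radians(th);L=np.array([40,138]);y=s*(129+L*np.sin(r));z=66+L*np.cos(r)
    P=np.c_[O+(np.c_[0*y,y]/1000)@A.T,z/1000]
    print(s,th,((px("scene",P)-[160,170])*3.3).round().tolist())
```

```text
t 15.63 fix mm [[7.6, -212.1, 280.1]] yaw 1.5712 zdown -0.9998 F [ 2.1 -0.3  2. ] w -0.0002933126051420266
1 80 [[623.0, 312.0], [777.0, 320.0]]
1 90 [[623.0, 318.0], [775.0, 342.0]]
-1 80 [[127.0, 233.0], [-14.0, 196.0]]
-1 90 [[128.0, 240.0], [-8.0, 218.0]]
```

View pics/s5.png

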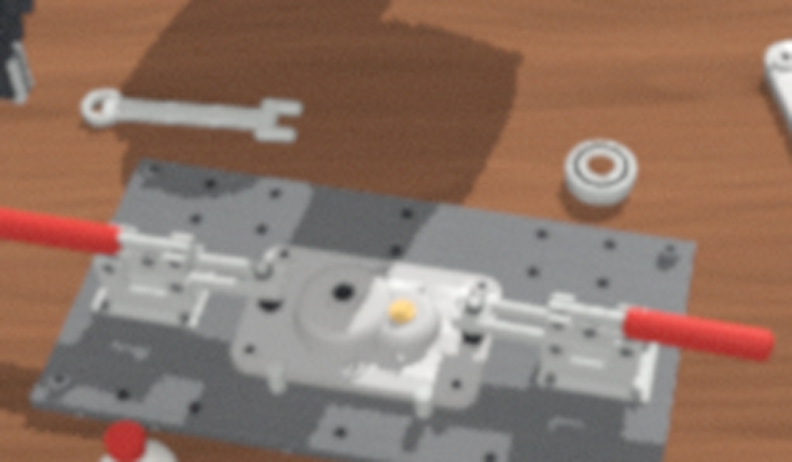

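Both handles lie along the predicted level lines (left free end at crop (772,343), predicted (775,342)). Both tips are on the cover, the cover is at both pins, and the bearing, spanner and bottle are in place. I'm handing in.

```bash
python3 -c "
from h import *
print(finish_job());st()"
```

```text
the job is handed in; nothing more can be done
None
the job is handed in; nothing more can be done
```

The job is handed in: in the last picture the cover is against both stop pins, both clamp handles lie level with their tips down on the cover, and the bearing, spanner and bottle look undisturbed; I did not measure the tip forces, and no verdict came back.

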